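# Lock the sliding length stop with its locating pin

### The arm

A 6-joint arm with a two-finger parallel gripper is mounted at the origin on a cart in front of the work surface, level with it; the furniture and walls round the work are solid. World frame = base frame: x ahead of the robot, y to its left, z up, the work surface at z = 0. Lengths are in m, angles in rad, forces in N, time in s.
With the tool pointing down it reaches from about 0.275 to 0.725 m from the base axis. Payload 15.9 kg.
Tool frame: the origin (TCP) lies on the centre line of the jaws, within the pads' length; the fingertips stand manip.tips_ahead ahead of it and the grasp point (between the pads) lies 3 mm ahead of it (manip.tips_ahead is the distance from the TCP to the fingertips, in m); z points along the fingers, x is the direction in which the jaws open and shut, and the axes are right-handed (so a half turn about z gives the same grasp; the last joint's range is limited). The gripper opens to 85 mm and grips with 20 to 120 N. Pads are 22 mm wide; open, the fingers measure 114 mm over their backs; the gripper's body (76 mm by 85 mm) begins 54 mm behind the grasp point. The pads swing forward as they close: fully open they stand 13 mm farther back than shut.
Start: joints at [1.298, 0.213, -0.034, 1.323, 0, 1.571], TCP at [0.135, 0.481, 0.253] pointing down, gripper open.
Joint ranges: [-2.98, 2.98], [-0.74, 1.72], [-1.14, 1.35], [-2.1, 2.04], [-1.57, 1.44], [-3.14, 3.14]. Speed limits (rad/s): [1.89, 1.89, 2.39, 2.57, 3.14, 3.14].

### API

Orientations are given as a rotation vector (axis times angle).
In Python, from workcell import sensors, cams, manip gives the robot as it stands. The module is installed in compiled form; this text tells all that it offers.
- The arm moves only by the shell command python3 -m crank 'ROWS' [OPENING] [FORCE]. ROWS is JSON, a list of rows, each an object of numbers: "tx", "ty", "tz": the shift along the tool's x, y, z in mm; "turn": the turn about the tool's z in rad. In form: [{"tx": .., "ty": .., "tz": .., "turn": ..}, ...]. A call has 1 to 5 rows; each row shifts and turns the commanded pose from where the row before left it, along the tool's axes as they then stand; what a row does not reach is not made up. A row lasts 1/8 s, in which the tool goes at most 62.5 mm and 10.7 degrees, less where a joint would pass 70% of its speed; a pose out of reach is approached as far as the arm can. A call is refused whole if a number of a shift passes 62.5 or a number of a turn 0.188, either way. A call with a gripper value outside its range is refused whole. OPENING is the finger opening in mm, from 0 to 85.4, set as the call begins (- or left out, the last holds). The fingers move at their own pace and stop on an object; FORCE is the grip in N (left out, the last holds). Time passes only in rows, so rows that do not move let the fingers close. It gives the time, the measured TCP pose, the force and the opening at its end, in the units of the state.
- sensors.observe(): the state, without advancing time (a new reading comes with each control period).
- cams.capture(name): name is "scene" or "side" or "wrist"; returns a dict with "img" (480x640x3 uint8, blue, green, red), "mtx" (3x3 intrinsics, pixels), "rvec" (rotation vector, rad) and "tvec" (3), from world to camera coordinates, as OpenCV has them. Camera axes: x right, y down, z forward; pixel columns grow to the right and rows downward; lengths in m; the calibration is good to about 2 mm. A picture is of the moment at which its call begins. There is no depth.
- manip.hand_in(): hands the job in, once; it reports no verdict.
The state is a dict: "time_s": time; "qpos": joint angles; "joint_velocities": joint speeds; "tau": joint torques, N m; "position": TCP position; "tool_rot": TCP orientation; "wrist_force": force on the tool from outside, world axes, zero at the start; "ft_torque": the same for the moment, N m; "gripper_width": opening from 0.0 (shut) to 1.0 (fully open).
Only numpy, scipy, OpenCV 4.12 (cv2) and the standard library are available. Lean on these libraries where they do the work, as an engineer would, in place of code of your own. Each camera call takes 0.05 s, during which the arm holds its last target.

### The job

Set up the cutting stop on the bench: take the locating pin out of its wooden stand, put it down through the bushing of the sliding stop until its tip rests on the rail, and with light hand pressure slide pin and stop along the rail until the tip finds the hidden blind hole. Push the pin gently fully home so that the stop is locked, let go of it, and leave the other things on the bench where they are.

Things in the scene. Friction and masses are not known exactly. Their poses are not given: they have to be found in the camera images.
- pin: loose locating pin, 80 g, upright in the wooden stand's hole: round steel shank 10 mm thick, tip chamfered to 7 mm over 1.6 mm; thin collar 17 mm across 39 to 42 mm above the tip; above it a black square grip 18 x 18 mm, 42 to 78 mm above the tip. Origin at the centre of the tip, z up along the pin, x and y square to the grip's faces.
- pin_tip (a point): centre of the pin's tip (same point as the pin's origin).
- pin_stand: fixed light wooden block 60 x 60 x 30 mm on the worktop with an upright hole of 13 mm, 22 mm deep, in which the pin stands at the start (its tip 8 mm above the worktop). Origin under its centre.
- rail: fixed aluminium bar of the length stop, 60 mm wide, 250 mm long (264 with the end caps), 24 mm high, flat on the worktop. Origin under its centre, y along the bar, z up. One blind hole on its centre line, always hidden under the stop; its place differs each time and is not measured. The pin must not load the bar with more than 45 N in any direction.
- rail_top (a point): centre of the rail's flat top face, 24 mm above the worktop. The blind hole in this face is 13 mm wide and 12 mm deep. It lies where the bushing comes to stand when stop reads somewhere between 0.028 and 0.068. The pin drops freely only 4 mm into it; the other 8 mm are a snug fit that takes about 5 N of push.
- stop (a joint): slide of the stop along the rail's +y, 0 to 0.075 m, starting at 0 to 0.010; about 2 N of friction, stays where left. The stop is a grey saddle 70 x 135 mm over the rail (50 mm of it behind the bushing, 85 mm ahead, in the rail's +y), top 12.5 mm above the rail's top face, with an upright plate 75 mm or more ahead of the bushing, up to 71 mm above the worktop.
- bushing (a point): centre of the mouth of the stop's bushing: a square steel boss 36 x 36 mm with an upright through bore of 12 mm and a 3 mm chamfer at the mouth, 48.5 mm above the worktop; below the bore lies the rail's top face, 24.5 mm under the mouth. It moves with the stop.
- coupling: bystander: zinc tube coupling 24 x 46 x 26 mm lying on the worktop; origin under its centre.
- masking_tape: bystander: roll of masking tape 94 x 93 x 25 mm lying flat; origin under its centre.
- black_pen: bystander: capped black felt pen 137 x 13 x 16 mm lying on the worktop; origin under its centre.
There are look-alikes about, which are no part of the job. There is more than one size of the pin; the one meant has the size given above.

How it is judged:
On the way:
1. the pin stands in the stop's bushing with its tip on the rail's top face, not yet in the blind hole (horizontal distance between pin_tip and bushing below 0.005 m and z of pin_tip in the frame of rail between 0.022 and 0.029 m), for 0.15 s.
At the end, for the whole second after the job is handed in: The pin stands upright (within 0.10 rad) and still in the stop's bushing (tip within 5 mm of the bushing's axis), its tip fully home in the rail's blind hole: at least 9.5 mm below the rail's top face (z of pin_tip in the frame of rail between 0.009 and 0.0145 m and horizontal distance between pin_tip and bushing below 0.005 m and angle between pin's own z axis and vertical below 0.1 rad and linear speed of pin below 0.02 m/s and value of joint stop above 0.022 m); the robot touches nothing.
It fails at once if the pin loads the rail with more than 45 N (contact force between pin and rail above 45 N).
It fails at once if the coupling is moved by more than 20 mm (distance of coupling from where it was at the start of the episode above 0.02 m).
It fails at once if the masking tape is moved by more than 20 mm (distance of masking_tape from where it was at the start of the episode above 0.02 m).
It fails at once if the felt pen is moved by more than 20 mm (distance of black_pen from where it was at the start of the episode above 0.02 m).
It also fails if it takes over 64 s, if anything falls off the work surface, if the arm or the gripper's body presses on something with over 40 N, if the wrist force passes 120 N, or if a joint passes its speed limit or range.

## Working session

There is one attempt and no reset: what is moved stays moved. The work goes in short steps, Python scripts to look and compute and a shell command to move; the robot and the scene stay as the last step left them, time stands still between calls to the robot, and variables do not carry over. Pictures are saved under pics/ and viewed, and the job is handed in when it is done.

```bash
mkdir -p pics; ls; python3 - <<'E'
from workcell import sensors,cams,manip
import cv2
print(manip.tips_ahead)
for n in("scene","side","wrist"):
    c=cams.capture(n);cv2.imwrite(f"pics/{n}0.png",c["img"]);print(n,c["mtx"].tolist(),c["rvec"],c["tvec"])
s=sensors.observe();print(s)
E
```

```text
pics
0.022
scene [[464.0212850621412, 0.0, 324.6881916455421], [0.0, 464.0212850621412, 240.5040129684374], [0.0, 0.0, 1.0]] [ 0.63651524 -2.4143893   1.4113991 ] [0.45589473 0.24257317 0.53016673]
side [[504.57382692726486, 0.0, 331.6153939911639], [0.0, 504.57382692726486, 242.8563783135318], [0.0, 0.0, 1.0]] [ 2.13771683 -0.18213625  0.12561214] [-0.5919157   0.02362404  0.97760006]
wrist [[343.3920751805024, 0.0, 320.2167550404358], [0.0, 343.3920751805024, 241.85565490176623], [0.0, 0.0, 1.0]] [-2.30220303 -1.74752235 -0.26408813] [-0.50127018 -0.0381962   0.37931905]
{'time_s': 0.15, 'qpos': array([ 1.29800538e+00,  2.13270489e-01, -3.48571093e-02,  1.32347856e+00,
       -1.95311468e-05,  1.57080624e+00]), 'joint_velocities': array([ 0.00054945, -0.00162221,  0.00222074, -0.00094551, -0.00101723,
        0.00261078]), 'tau': array([ 2.67799624e-04, -6.86405826e+01,  4.87247372e+01,  1.31011478e-02,
        1.09083123e-04,  1.74326635e-05]), 'position': array([0.13465788, 0.48130336, 0.25293911]), 'tool_rot': array([ 2.50247284e+00,  1.89843626e+00, -9.94738043e-04]), 'wrist_force': array([-0.30687079,  0.36008649, -0.31875889]), 'ft_torque': array([ 0.0048985 , -0.01243192, -0.00590611]), 'gripper_width': 0.998552167271893}
```

View pics/scene0.png

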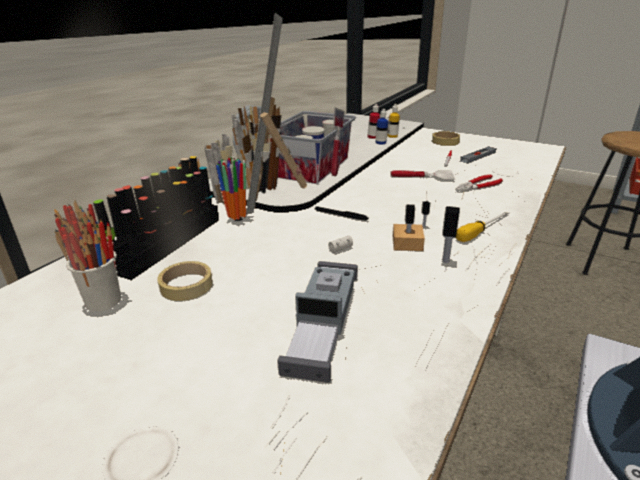

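View pics/side0.png

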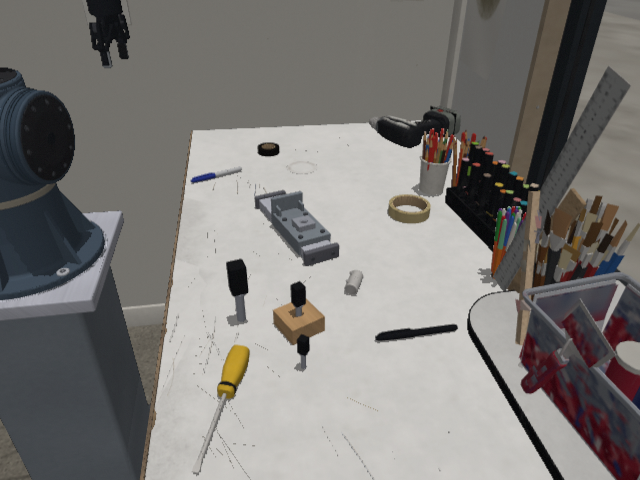

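View pics/wrist0.png

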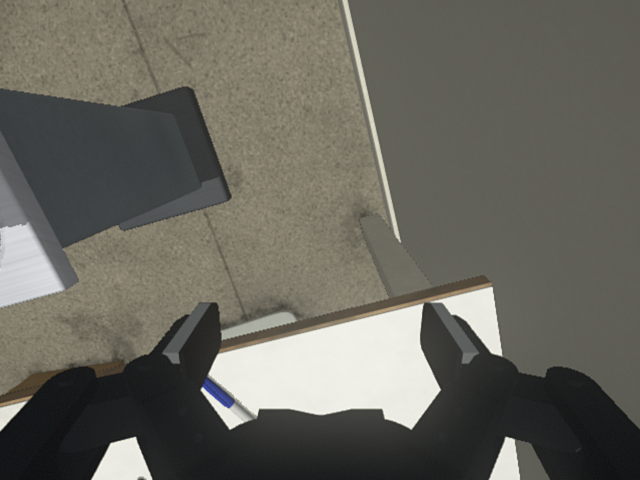

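Candidates for the pin, scene / side pixels: a large one at (450,232) / (238,290), one in the wooden stand at (410,218) / (298,297), and a small one at (426,213) / (303,350). By the description I want the one in the stand. I'll check it in close crops.

```bash
python3 - <<'E'
import cv2,numpy as np
a=cv2.imread("pics/side0.png");b=cv2.imread("pics/scene0.png")
r=lambda i,x,y,w,h,s:cv2.resize(i[y:y+h,x:x+w],None,fx=s,fy=s,interpolation=cv2.INTER_CUBIC)
cv2.imwrite("pics/c1.png",r(a,220,250,120,120,5))
cv2.imwrite("pics/c2.png",r(a,245,180,110,90,7))
cv2.imwrite("pics/c3.png",r(b,380,190,100,80,7))
cv2.imwrite("pics/c4.png",r(b,270,250,100,130,4.5))
E
```

```text
(no output)
```

View pics/c1.png

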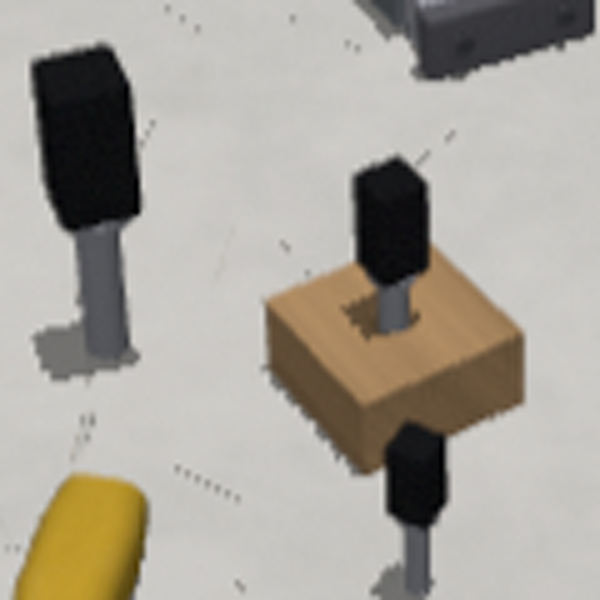

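View pics/c2.png

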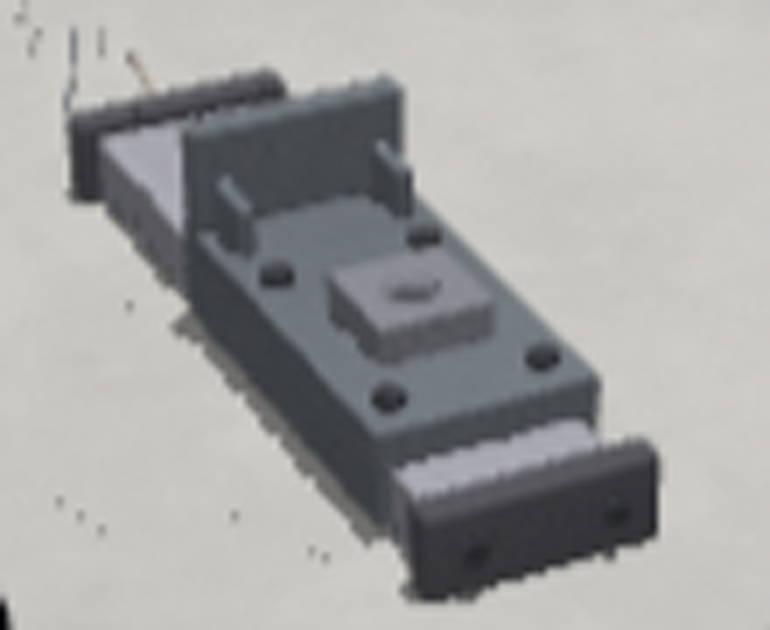

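View pics/c3.png

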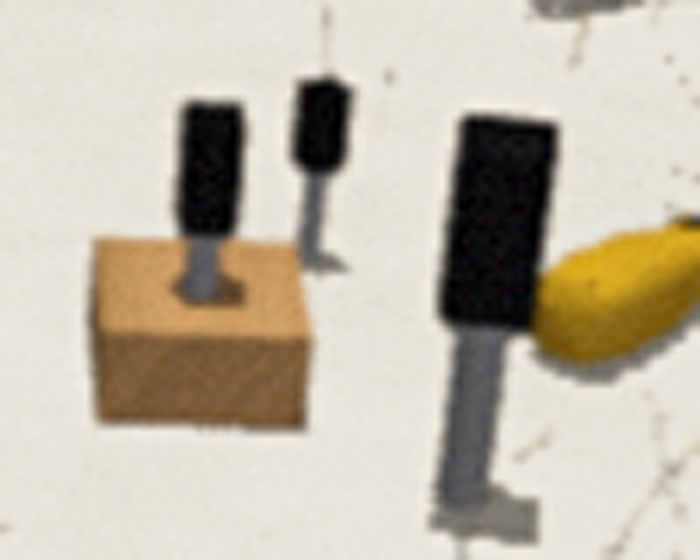

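View pics/c4.png

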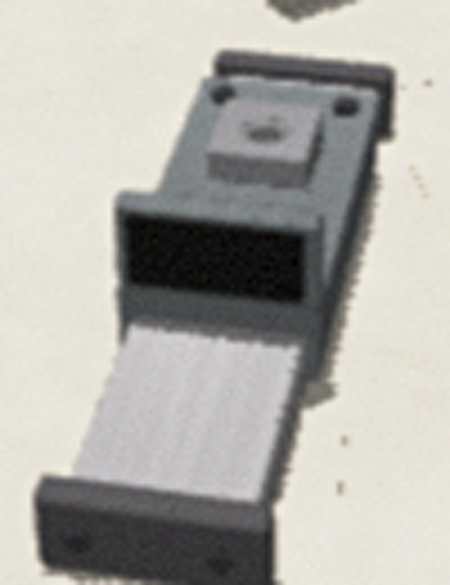

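```bash
cat > h.py <<'E'
import cv2,numpy as np
from workcell import sensors,cams,manip
def ray(c,p):
    R=cv2.Rodrigues(np.array(c["rvec"]))[0];t=np.array(c["tvec"]).ravel()
    u=cv2.undistortPoints(np.array([[p]],float),np.array(c["mtx"]),None)[0,0]
    d=R.T@np.array([u[0],u[1],1]);return -R.T@t,d/np.linalg.norm(d)
def onz(c,p,z):
    o,d=ray(c,p);return o+d*(z-o[2])/d[2]
def tri(a,b):
    (o1,d1),(o2,d2)=a,b
    A=np.stack([d1,-d2],1);s=np.linalg.lstsq(A,o2-o1,rcond=None)[0]
    p,q=o1+s[0]*d1,o2+s[1]*d2;return (p+q)/2,np.linalg.norm(p-q)
def proj(c,P):
    return cv2.projectPoints(np.array(P,float).reshape(-1,3),np.array(c["rvec"]),np.array(c["tvec"]),np.array(c["mtx"]),None)[0][:,0]
def uc(p,off,s): return [(p[0]+.5)/s-.5+off[0],(p[1]+.5)/s-.5+off[1]]
E
python3 - <<'E'
from h import *
np.set_printoptions(precision=4,suppress=True)
S=cams.capture("side");C=cams.capture("scene")
c1=lambda *p:uc(p,(220,250),5);c2=lambda *p:uc(p,(245,180),7);c3=lambda *p:uc(p,(380,190),7);c4=lambda *p:uc(p,(270,250),4.5)
print("pin top",tri(ray(S,c1(391,176)),ray(C,c3(212,104))), onz(S,c1(391,176),.086),onz(C,c3(212,104),.086))
print("bush",tri(ray(S,c2(412,289)),ray(C,c4(265,130))),onz(S,c2(412,289),.0485),onz(C,c4(265,130),.0485))
st=[onz(S,c1(*p),.03) for p in[(265,303),(435,245),(524,333),(365,405)]];print("stand",np.array(st),np.mean(st,0))
g=[onz(S,c1(*p),.086) for p in[(355,178),(397,157),(428,178),(388,194)]];print("grip",np.array(g))
b=[onz(S,c2(*p),.0485) for p in[(330,278),(435,242),(494,296),(375,338)]];print("boss S",np.array(b),np.mean(b,0))
b=[onz(C,c4(*p),.0485) for p in[(220,103),(325,110),(305,165),(207,152)]];print("boss C",np.array(b),np.mean(b,0))
s=[onz(S,c2(*p),.0365) for p in[(380,437),(598,380)]];print("saddle rear S",np.array(s))
e=[onz(C,c4(*p),.024) for p in[(130,328),(75,470),(300,348),(262,500)]];print("rail edges C",np.array(e))
s=[onz(S,c2(*p),0) for p in[(410,598),(655,545)]];print("cap S",np.array(s))
E
```

```text
pin top (array([ 0.4951, -0.2872,  0.0866]), np.float64(4.0277522463705946e-05)) [ 0.4952 -0.2864  0.086 ] [ 0.4956 -0.2885  0.086 ]
bush (array([ 0.5369, -0.0307,  0.0476]), np.float64(0.0018426819451257859)) [ 0.5377 -0.0314  0.0485] [ 0.5352 -0.0292  0.0485]
stand [[ 0.4551 -0.2737  0.03  ]
 [ 0.513  -0.2532  0.03  ]
 [ 0.5347 -0.3011  0.03  ]
 [ 0.4812 -0.3261  0.03  ]] [ 0.496  -0.2885  0.03  ]
grip [[ 0.4841 -0.2857  0.086 ]
 [ 0.4982 -0.2771  0.086 ]
 [ 0.5062 -0.2891  0.086 ]
 [ 0.4931 -0.2951  0.086 ]]
boss S [[ 0.5152 -0.0217  0.0485]
 [ 0.5479 -0.0053  0.0485]
 [ 0.5603 -0.0388  0.0485]
 [ 0.5238 -0.0568  0.0485]] [ 0.5368 -0.0306  0.0485]
boss C [[ 0.5588 -0.0367  0.0485]
 [ 0.5222 -0.0515  0.0485]
 [ 0.5116 -0.0166  0.0485]
 [ 0.5465 -0.0067  0.0485]] [ 0.5348 -0.0279  0.0485]
saddle rear S [[ 0.5209 -0.0893  0.0365]
 [ 0.5853 -0.069   0.0365]]
rail edges C [[0.5343 0.0653 0.024 ]
 [0.512  0.1312 0.024 ]
 [0.4791 0.0465 0.024 ]
 [0.4551 0.1142 0.024 ]]
cap S [[ 0.5253 -0.115   0.    ]
 [ 0.5966 -0.1     0.    ]]
```

```bash
cat >> h.py <<'E'
from scipy.spatial.transform import Rotation as Ro
def to(xyz,yaw=None):
    s=sensors.observe();R=Ro.from_rotvec(s["tool_rot"]);M=R.as_matrix()
    d=(np.array(xyz)-s["position"])*1000
    y0=np.degrees(np.arctan2(M[1,0],M[0,0]))
    print("t",round(s["time_s"],2),"pos",s["position"].round(4),"yaw",y0.round(2),"tilt",np.degrees(np.arccos(-M[2,2])).round(2),"F",s["wrist_force"].round(1),"w",round(s["gripper_width"]*85.4,1))
    print("tool shift mm",(M.T@d).round(1))
    if yaw is not None: print("turn",np.radians((y0-yaw+90)%180-90).round(3),"alt",np.radians((y0-yaw)%180-90).round(3))
E
python3 - <<'E'
from h import *
np.set_printoptions(precision=4,suppress=True)
S=cams.capture("side");C=cams.capture("scene");W=cams.capture("wrist")
c1=lambda *p:uc(p,(220,250),5);c3=lambda *p:uc(p,(380,190),7)
print("small base",onz(S,c1(417,588),0),"top",tri(ray(S,c1(417,435)),ray(C,c3(323,82))))
print("large top",tri(ray(S,c1(82,60)),ray(C,c3(508,122))))
s=sensors.observe();M=Ro.from_rotvec(s["tool_rot"]).as_matrix()
o,d=ray(W,(320,242));print("cam in tool",M.T@(o-s["position"]),M.T@d)
to((.495,-.2875,.2),28)
E
```

```text
small base [ 0.4904 -0.3744  0.    ] top (array([ 0.4906, -0.3738,  0.0602]), np.float64(0.001331615464218889))
large top (array([ 0.4041, -0.2528,  0.1156]), np.float64(0.0015667099575652507))
cam in tool [ 0.0015 -0.076  -0.1205] [0.     0.2964 0.9551]
t 0.4 pos [0.1347 0.4814 0.2532] yaw 74.37 tilt 0.01 F [0.8 0.2 0.7] w 85.3
tool shift mm [-643.5  554.1   53.3]
turn 0.809 alt -0.761
```

```bash
python3 -m crank '[{"tx":-40,"ty":40,"tz":3},{"tx":-43,"ty":37,"tz":3},{"tx":-43,"ty":37,"tz":3},{"tx":-43,"ty":37,"tz":3},{"tx":-43,"ty":37,"tz":3}]' 60 60
python3 -m crank '[{"tx":-43,"ty":37,"tz":3},{"tx":-43,"ty":37,"tz":3},{"tx":-43,"ty":37,"tz":3},{"tx":-43,"ty":37,"tz":3},{"tx":-43,"ty":37,"tz":3}]' 
python3 -m crank '[{"tx":-43,"ty":37,"tz":3},{"tx":-43,"ty":37,"tz":3},{"tx":-43,"ty":37,"tz":3},{"tx":-43,"ty":37,"tz":3},{"tx":-43,"ty":37,"tz":3}]'
python3 -m crank '[{"turn":0.162},{"turn":0.162},{"turn":0.162},{"turn":0.162},{"turn":0.162}]'
python3 -c "
from h import *
to((.495,-.2875,.2),28)"
```

```text
t 0.4 pos [0.1347 0.4814 0.2532] yaw 74.37 tilt 0.01 F [0.8 0.2 0.7] w 85.3
tool shift mm [-643.5  554.1   53.3]
turn 0.809 alt -0.761$[0]: bad value
$[0]: bad value
$[0]: bad value
$[0]: bad value
```

```bash
python3 -m crank '[{"tx":-40,"ty":40,"tz":3,"turn":0},{"tx":-43,"ty":37,"tz":3,"turn":0},{"tx":-43,"ty":37,"tz":3,"turn":0},{"tx":-43,"ty":37,"tz":3,"turn":0},{"tx":-43,"ty":37,"tz":3,"turn":0}]' 60 60
```

```text
time_s: 1.02
position: [0.259, 0.2251, 0.2384]
tool_rot: [2.502, 1.9, 0.001]
wrist_force: [0.9, -0.2, 0.3]
gripper_width: 0.703
```

```bash
python3 -m crank '[{"tx":-43,"ty":37,"tz":3,"turn":0},{"tx":-43,"ty":37,"tz":3,"turn":0},{"tx":-43,"ty":37,"tz":3,"turn":0},{"tx":-43,"ty":37,"tz":3,"turn":0},{"tx":-43,"ty":37,"tz":3,"turn":0}]' 
python3 -m crank '[{"tx":-43,"ty":37,"tz":3,"turn":0},{"tx":-43,"ty":37,"tz":3,"turn":0},{"tx":-43,"ty":37,"tz":3,"turn":0},{"tx":-43,"ty":37,"tz":3,"turn":0},{"tx":-43,"ty":37,"tz":3,"turn":0}]'
python3 -m crank '[{"tx":0,"ty":0,"tz":0,"turn":0.162},{"tx":0,"ty":0,"tz":0,"turn":0.162},{"tx":0,"ty":0,"tz":0,"turn":0.162},{"tx":0,"ty":0,"tz":0,"turn":0.162},{"tx":0,"ty":0,"tz":0,"turn":0.162}]'
python3 -c "
from h import *
to((.495,-.2875,.2),28)
W=cams.capture('wrist');cv2.imwrite('pics/w1.png',W['img'])
print(proj(W,[(.495,-.2875,.086)]))"
```

```text
time_s: 1.65
position: [0.3784, -0.0295, 0.2236]
tool_rot: [2.503, 1.898, 0.001]
wrist_force: [1.3, 0.9, 0.5]
gripper_width: 0.703
time_s: 2.28
position: [0.4986, -0.2863, 0.2083]
tool_rot: [2.503, 1.898, 0.0]
wrist_force: [0.4, 1.2, -0.3]
gripper_width: 0.705
time_s: 2.9
position: [0.4981, -0.2844, 0.2084]
tool_rot: [-3.05, -0.751, 0.0]
wrist_force: [-0.4, 0.1, 0.4]
gripper_width: 0.705
t 2.9 pos [ 0.4981 -0.2844  0.2084] yaw 27.65 tilt 0.01 F [-0.4  0.1  0.4] w 60.2
tool shift mm [-4.2  1.3  8.4]
turn -0.006 alt 1.565
[[313.49618471 245.9263753 ]]
```

View pics/w1.png

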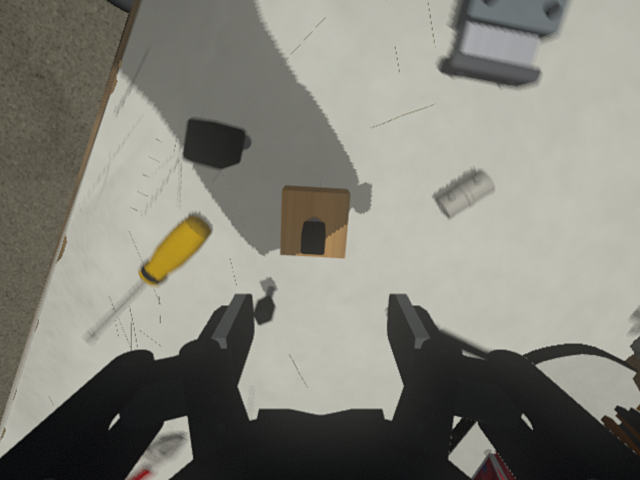

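```bash
python3 - <<'E'
import cv2,numpy as np
a=cv2.imread("pics/w1.png")[170:270,265:365]
a=cv2.convertScaleAbs(cv2.resize(a,None,fx=6,fy=6,interpolation=cv2.INTER_CUBIC),alpha=1)
b=np.clip(255*(a/255.)**.5,0,255).astype('uint8')
cv2.imwrite("pics/w1c.png",b)
E
```

```text
(no output)
```

View pics/w1c.png

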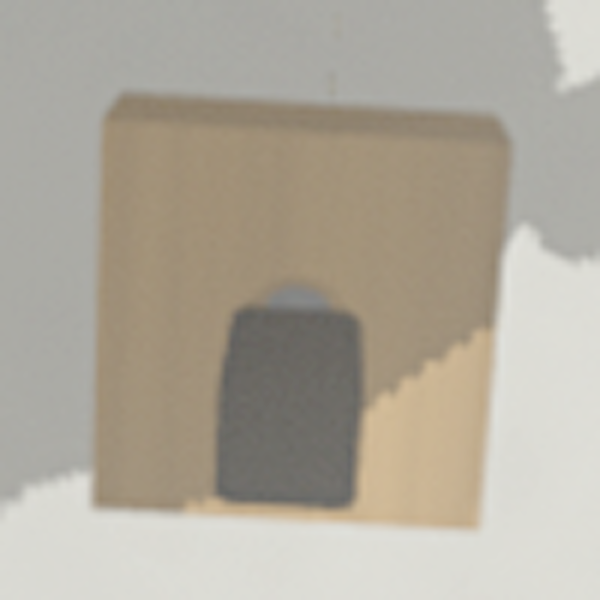

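```bash
python3 - <<'E'
from h import *
np.set_printoptions(precision=4,suppress=True)
W=cams.capture("wrist")
c=lambda *p:uc(p,(265,170),6)
bl=onz(W,c(217,504),.086);br=onz(W,c(356,510),.086);print(bl,br,np.linalg.norm(br-bl),np.degrees(np.arctan2(*(br-bl)[[1,0]])))
e=(br-bl)/np.linalg.norm(br-bl);n=np.array([-e[1],e[0],0]);print("centre",(bl+br)/2+n*.009)
q=np.array([onz(W,c(*p),.03) for p in[(93,507),(479,527),(508,140),(106,118)]]);print(q,q.mean(0))
for i in range(4):
  v=q[(i+1)%4]-q[i];print(np.linalg.norm(v),np.degrees(np.arctan2(v[1],v[0])))
E
```

```text
[ 0.4892 -0.2972  0.086 ] [ 0.505 -0.29   0.086] 0.017358438276634944 24.56832695554777
centre [ 0.4933 -0.2854  0.086 ]
[[ 0.4784 -0.3251  0.03  ]
 [ 0.5327 -0.3009  0.03  ]
 [ 0.508  -0.2464  0.03  ]
 [ 0.4546 -0.2702  0.03  ]] [ 0.4934 -0.2857  0.03  ]
0.05942843507370015 24.03984100537965
0.05983387857656096 114.35456351533172
0.05845871069629209 -155.9396585302065
0.059815494722399776 -66.57423162127154
```

```bash
python3 -c "
from h import *
to((.494,-.2862,.074),24.2)"
```

```text
t 3.0 pos [ 0.4981 -0.2844  0.2084] yaw 27.83 tilt 0.01 F [-0.7 -1.  -0.2] w 59.8
tool shift mm [ -4.5  -0.3 134.4]
turn 0.063 alt -1.507
```

```bash
python3 -m crank '[{"tx":-4.5,"ty":0,"tz":0,"turn":0.063},{"tx":0,"ty":0,"tz":40,"turn":0},{"tx":0,"ty":0,"tz":40,"turn":0},{"tx":0,"ty":0,"tz":10,"turn":0},{"tx":0,"ty":0,"tz":0,"turn":0}]'
python3 -c "
from h import *
to((.494,-.2862,.074),24.2)
W=cams.capture('wrist');cv2.imwrite('pics/w2.png',W['img'])"
```

```text
time_s: 3.62
position: [0.4941, -0.2865, 0.1189]
tool_rot: [-3.07, -0.665, 0.0]
wrist_force: [-0.4, -0.1, 0.6]
gripper_width: 0.706
t 3.62 pos [ 0.4941 -0.2865  0.1189] yaw 24.45 tilt 0.02 F [-0.4 -0.1  0.6] w 60.3
tool shift mm [ 0.  -0.3 44.9]
turn 0.004 alt -1.566
```

View pics/w2.png

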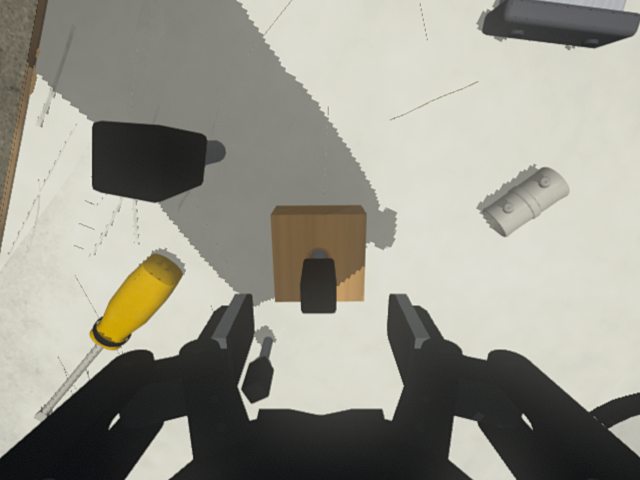

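```bash
python3 - <<'E'
from h import *
np.set_printoptions(precision=4,suppress=True)
W=cams.capture("wrist")
bl=onz(W,(302,313.3),.086);br=onz(W,(335.5,313.3),.086);e=(br-bl)/np.linalg.norm(br-bl);n=np.array([-e[1],e[0],0])
print(bl,br,np.linalg.norm(br-bl),(bl+br)/2+n*.009)
E
python3 -m crank '[{"tx":-0.5,"ty":0,"tz":25,"turn":0},{"tx":0,"ty":0,"tz":15,"turn":0},{"tx":0,"ty":0,"tz":4.5,"turn":0},{"tx":0,"ty":0,"tz":0,"turn":0}]'
python3 -c "
from h import *
to((.494,-.2862,.074),24.2)
W=cams.capture('wrist');cv2.imwrite('pics/w3.png',W['img'])
W=cams.capture('side');cv2.imwrite('pics/s3.png',cv2.resize(W['img'][230:350,220:370],None,fx=5,fy=5))"
```

```text
[ 0.4904 -0.2979  0.086 ] [ 0.5057 -0.2909  0.086 ] 0.016833169339314596 [ 0.4943 -0.2862  0.086 ]
time_s: 4.22
position: [0.4939, -0.2868, 0.0744]
tool_rot: [3.071, 0.663, 0.0]
wrist_force: [0.9, -1.0, 0.5]
gripper_width: 0.707
t 4.22 pos [ 0.4939 -0.2868  0.0744] yaw 24.36 tilt 0.02 F [ 0.9 -1.   0.5] w 60.4
tool shift mm [ 0.4 -0.5  0.4]
turn 0.003 alt -1.568
```

View pics/w3.png

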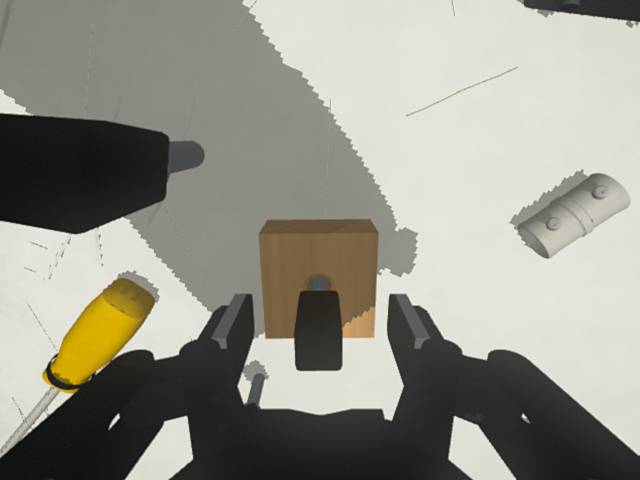

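View pics/s3.png

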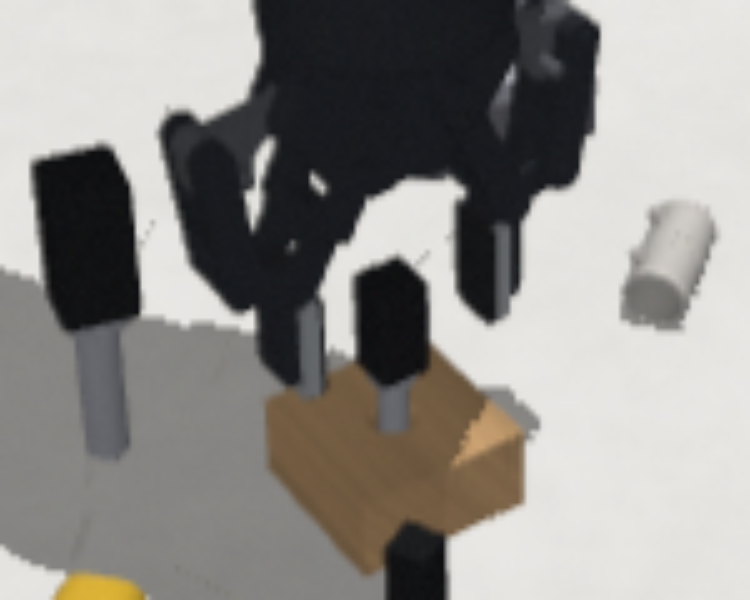

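```bash
python3 -m crank '[{"tx":0,"ty":-0.5,"tz":0,"turn":0},{"tx":0,"ty":0,"tz":0,"turn":0},{"tx":0,"ty":0,"tz":0,"turn":0},{"tx":0,"ty":0,"tz":0,"turn":0},{"tx":0,"ty":0,"tz":0,"turn":0}]' 5 60
python3 -c "
from h import *
to((.494,-.2862,.074),24.2)
W=cams.capture('wrist');cv2.imwrite('pics/w4.png',W['img'])
W=cams.capture('side');cv2.imwrite('pics/s4.png',cv2.resize(W['img'][230:350,220:370],None,fx=5,fy=5))"
```

```text
time_s: 4.95
position: [0.4937, -0.2863, 0.0742]
tool_rot: [3.071, 0.663, 0.001]
wrist_force: [0.0, 1.1, 6.0]
gripper_width: 0.203
t 4.95 pos [ 0.4937 -0.2863  0.0742] yaw 24.36 tilt 0.03 F [0.  1.1 6. ] w 17.4
tool shift mm [0.3 0.1 0.2]
turn 0.003 alt -1.568
```

View pics/s4.png

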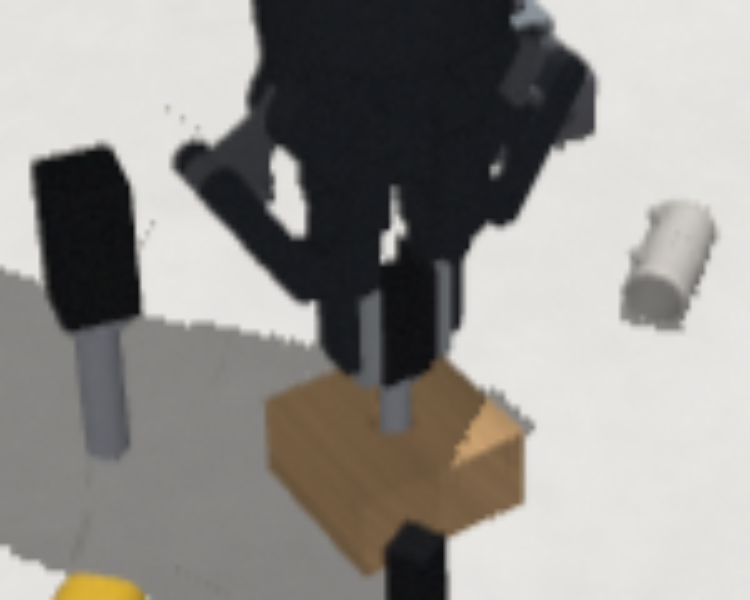

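View pics/w4.png

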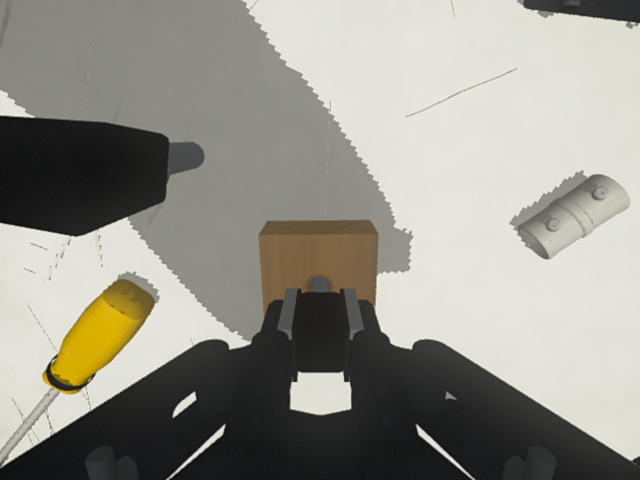

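```bash
python3 -m crank '[{"tx":0,"ty":0,"tz":-10,"turn":0},{"tx":0,"ty":0,"tz":-25,"turn":0},{"tx":0,"ty":0,"tz":-40,"turn":0},{"tx":0,"ty":0,"tz":0,"turn":0.098}]'
python3 -c "
from h import *
to((.5355,-.0295,.149),18.8)
r=np.radians(108.8);print('30 behind');to((.5355-.04*np.cos(r),-.0295-.04*np.sin(r),.149),18.8)"
```

```text
time_s: 5.55
position: [0.4948, -0.2871, 0.1524]
tool_rot: [3.097, 0.508, 0.006]
wrist_force: [0.1, 0.3, -1.7]
gripper_width: 0.199
t 5.55 pos [ 0.4948 -0.2871  0.1524] yaw 18.64 tilt 0.27 F [ 0.1  0.3 -1.7] w 17.0
tool shift mm [ 120.9 -231.1    2.9]
turn -0.003 alt 1.568
30 behind
t 5.55 pos [ 0.4948 -0.2871  0.1524] yaw 18.64 tilt 0.27 F [ 0.1  0.3 -1.7] w 17.0
tool shift mm [ 121.  -191.1    3.1]
turn -0.003 alt 1.568
```

```bash
python3 -m crank '[{"tx":24,"ty":-37,"tz":0,"turn":0},{"tx":24,"ty":-37,"tz":0,"turn":0},{"tx":24,"ty":-37,"tz":0,"turn":0},{"tx":24,"ty":-37,"tz":0,"turn":0},{"tx":24,"ty":-37,"tz":0,"turn":0}]'
python3 -m crank '[{"tx":0,"ty":0,"tz":0,"turn":0}]'
python3 -c "
from h import *
to((.5355,-.0295,.149),18.8)
for n in ('wrist','side','scene'):
  W=cams.capture(n);cv2.imwrite('pics/%s5.png'%n,W['img'])
"
```

```text
time_s: 6.18
position: [0.5479, -0.0712, 0.1495]
tool_rot: [3.1, 0.511, 0.0]
wrist_force: [1.4, 0.4, -0.4]
gripper_width: 0.202
time_s: 6.3
position: [0.5481, -0.07, 0.1493]
tool_rot: [-3.099, -0.517, -0.0]
wrist_force: [-0.8, -1.2, -0.6]
gripper_width: 0.198
t 6.3 pos [ 0.5481 -0.07    0.1493] yaw 18.93 tilt 0.02 F [-0.8 -1.2 -0.6] w 16.9
tool shift mm [  1.2 -42.4   0.4]
turn 0.002 alt -1.569
```

View pics/wrist5.png

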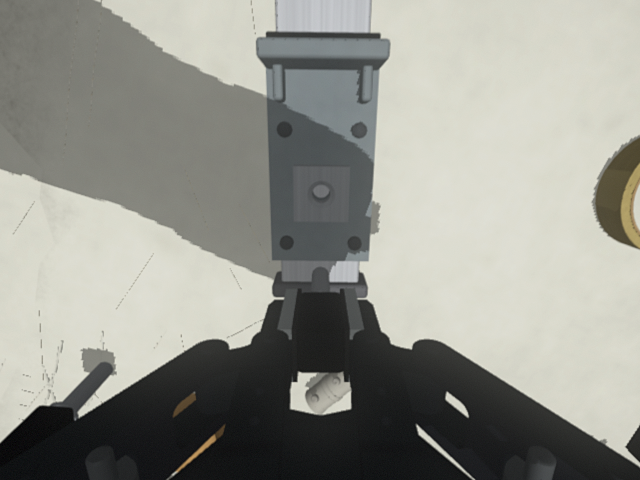

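View pics/side5.png

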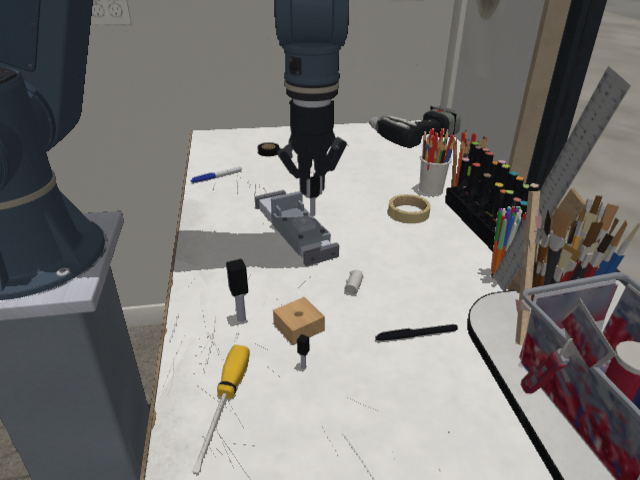

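```bash
python3 - <<'E'
import cv2,numpy as np
a=cv2.imread("pics/wrist5.png")[150:300,260:390]
a=cv2.resize(a,None,fx=5,fy=4*1.0,interpolation=cv2.INTER_CUBIC) if 0 else cv2.resize(a,None,fx=4,fy=4,interpolation=cv2.INTER_CUBIC)
cv2.imwrite("pics/w5c.png",np.clip(255*(a/255.)**.7,0,255).astype('uint8'))
E
```

```text
(no output)
```

View pics/w5c.png

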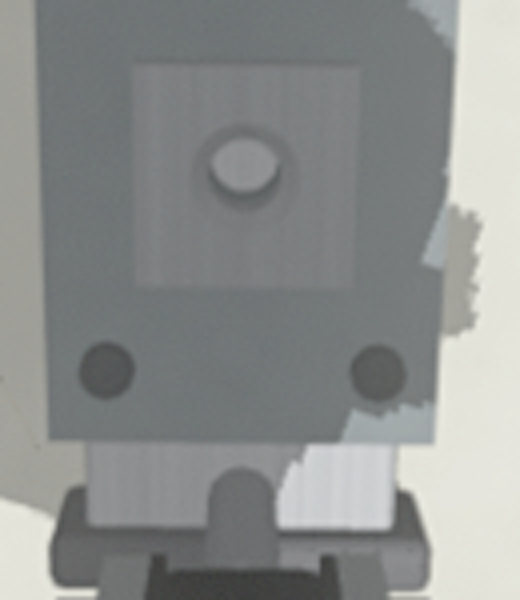

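```bash
python3 - <<'E'
from h import *
np.set_printoptions(precision=4,suppress=True)
W=cams.capture("wrist");c=lambda *p:uc(p,(260,150),4)
q=np.array([onz(W,c(*p),.0485) for p in[(132.5,65),(360.5,66),(355,290),(136,288)]]);print(q,q.mean(0))
for i in range(4):
  v=q[(i+1)%4]-q[i];print(np.linalg.norm(v).round(4),np.degrees(np.arctan2(v[1],v[0])))
print("bore",onz(W,c(244.5,174),.0455),"chamf",onz(W,c(245,175),.0485))
p=np.array([onz(W,c(*p),.0365) for p in[(49,441),(434,441),(37,5),(457,5)]]);print("saddle",p,(p[0]+p[1])/2,np.degrees(np.arctan2(*(p[1]-p[0])[[1,0]])))
s=sensors.observe();print(s["position"],proj(W,[s["position"]+[0,0,-.066]]),proj(W,[s["position"]+[0,0,-.045]]))
print("tip",c(242,468),"shank mid",c(242.5,540))
for b in (q.mean(0),): to((b[0],b[1],.149),19)
E
```

```text
[[ 0.5127 -0.0227  0.0485]
 [ 0.5468 -0.0113  0.0485]
 [ 0.5585 -0.0457  0.0485]
 [ 0.5241 -0.057   0.0485]] [ 0.5356 -0.0342  0.0485]
0.036 18.507241949054357
0.0364 -71.22243401841047
0.0363 -161.7935330791783
0.0362 108.32251093868078
bore [ 0.5352 -0.0338  0.0455] chamf [ 0.5351 -0.0335  0.0485]
saddle [[ 0.5178 -0.0923  0.0365]
 [ 0.5837 -0.0699  0.0365]
 [ 0.4944 -0.0197  0.0365]
 [ 0.5597  0.0024  0.0365]] [ 0.5507 -0.0811  0.0365] 18.73779186997326
[ 0.5475 -0.0733  0.1491] [[319.0973 273.8935]] [[319.0114 289.2079]]
tip [320.125, 266.625] shank mid [320.25, 284.625]
t 6.5 pos [ 0.5475 -0.0733  0.1491] yaw 18.69 tilt 0.02 F [ 0.   0.2 -1.1] w 16.9
tool shift mm [  1.2 -40.9   0.1]
turn -0.005 alt 1.565
```

```bash
python3 - <<'E'
from h import *
import pickle
W=cams.capture("wrist");pickle.dump(W,open("w6.pkl","wb"));s=sensors.observe();print(s["position"],s["time_s"])
a=W["img"][150:300,260:390]
a=cv2.resize(a,None,fx=4,fy=4,interpolation=cv2.INTER_CUBIC)
cv2.imwrite("pics/w6c.png",np.clip(255*(a/255.)**.7,0,255).astype('uint8'))
E
```

```text
[ 0.54747123 -0.07341724  0.14907438] 6.55
```

View pics/w6c.png

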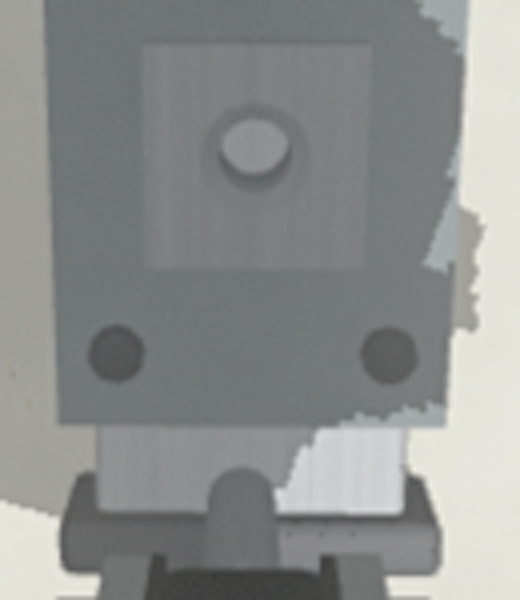

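```bash
python3 - <<'E'
from h import *
import pickle
np.set_printoptions(precision=4,suppress=True)
W=pickle.load(open("w6.pkl","rb"));c=lambda *p:uc(p,(260,150),4)
q=np.array([onz(W,c(*p),.0485) for p in[(142,44),(372,45),(366,269),(146,268)]]);print(q.mean(0))
for i in range(4):
  v=q[(i+1)%4]-q[i];print(np.linalg.norm(v).round(4),np.degrees(np.arctan2(v[1],v[0])))
print("bore",onz(W,c(255,152),.0455))
t=onz(W,c(242.5,468+24),.083);print("tip",t)
b=q.mean(0);to((b[0],b[1],.149),18.6)
E
```

```text
[ 0.5361 -0.0307  0.0485]
0.0361 18.471931793048142
0.036 -71.25768412230423
0.0363 -161.56089533750503
0.036 108.53157734905038
bore [ 0.5356 -0.0301  0.0455]
tip [ 0.5478 -0.0727  0.083 ]
t 6.55 pos [ 0.5475 -0.0734  0.1491] yaw 18.67 tilt 0.01 F [ 0.1 -0.6 -0.7] w 17.7
tool shift mm [  2.8 -44.1   0.1]
turn 0.001 alt -1.57
```

```bash
python3 -m crank '[{"tx":2.5,"ty":-25,"tz":0,"turn":0},{"tx":0,"ty":-18.5,"tz":0,"turn":0},{"tx":0,"ty":0,"tz":15,"turn":0},{"tx":0,"ty":0,"tz":15,"turn":0},{"tx":0,"ty":0,"tz":0,"turn":0}]'
python3 -c "
from h import *
import pickle
for n in ('wrist','side','scene'):
  W=cams.capture(n);pickle.dump(W,open('%s7.pkl'%n,'wb'))
  x,y=dict(wrist=(220,200),side=(240,140),scene=(250,210))[n]
  cv2.imwrite('pics/%s7c.png'%n,cv2.resize(W['img'][y:y+120,x:x+140],None,fx=5,fy=5,interpolation=2))
to((.5359,-.0304,.09),18.6)
"
```

```text
time_s: 7.18
position: [0.5351, -0.031, 0.1172]
tool_rot: [-3.099, -0.511, 0.004]
wrist_force: [-0.7, 0.3, -1.5]
gripper_width: 0.201
t 7.33 pos [ 0.5362 -0.0309  0.119 ] yaw 18.71 tilt 0.0 F [ 0.7 -0.2  0.5] w 16.7
tool shift mm [-0.2 -0.6 29. ]
turn 0.002 alt -1.569
```

View pics/side7c.png

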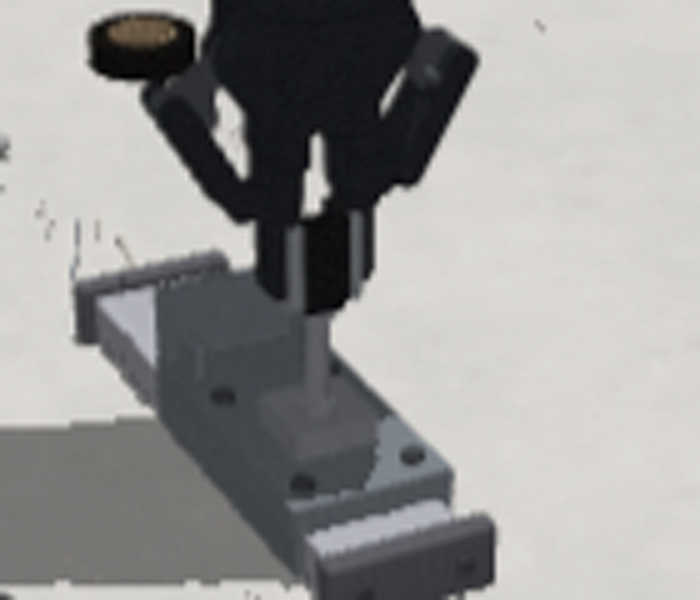

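View pics/scene7c.png

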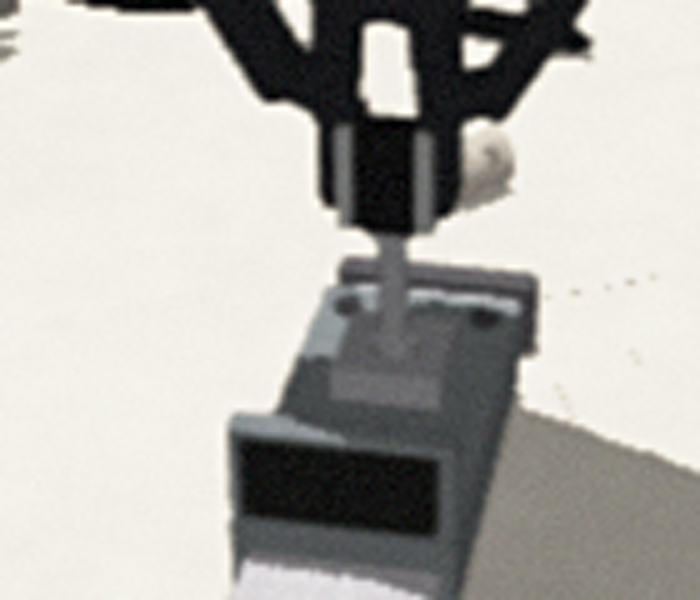

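View pics/wrist7c.png

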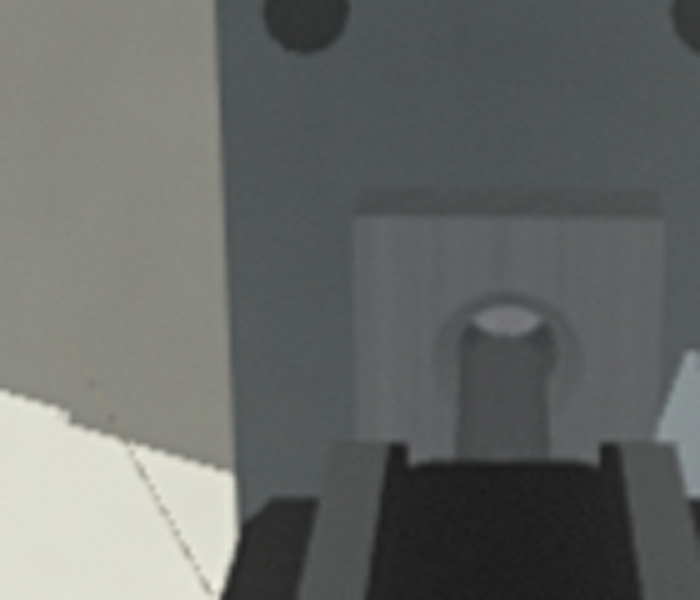

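```bash
python3 -m crank '[{"tx":0.5,"ty":-0.3,"tz":0,"turn":0},{"tx":0,"ty":0,"tz":6,"turn":0},{"tx":0,"ty":0,"tz":6,"turn":0},{"tx":0,"ty":0,"tz":6,"turn":0},{"tx":0,"ty":0,"tz":0,"turn":0}]'
python3 -c "
from h import *
to((.5359,-.0304,.09),18.6)
"
```

```text
time_s: 7.95
position: [0.5361, -0.0301, 0.1003]
tool_rot: [-3.099, -0.511, 0.002]
wrist_force: [-0.5, -0.7, -0.1]
gripper_width: 0.2
t 7.95 pos [ 0.5361 -0.0301  0.1003] yaw 18.74 tilt 0.06 F [-0.5 -0.7 -0.1] w 17.1
tool shift mm [-0.3  0.3 10.3]
turn 0.002 alt -1.568
```

No side force, so the pin is in the bore with its tip about 10 mm above the rail. I'll ease it down.

```bash
python3 -m crank '[{"tx":0,"ty":0,"tz":4,"turn":0},{"tx":0,"ty":0,"tz":3,"turn":0},{"tx":0,"ty":0,"tz":1,"turn":0},{"tx":0,"ty":0,"tz":0,"turn":0},{"tx":0,"ty":0,"tz":0,"turn":0}]'
python3 -m crank '[{"tx":0,"ty":0,"tz":0.5,"turn":0},{"tx":0,"ty":0,"tz":0,"turn":0}]'
python3 -m crank '[{"tx":0,"ty":0,"tz":0.5,"turn":0},{"tx":0,"ty":0,"tz":0,"turn":0}]'
```

```text
time_s: 8.57
position: [0.5363, -0.0301, 0.0928]
tool_rot: [3.1, 0.511, -0.001]
wrist_force: [-2.8, -2.7, -2.9]
gripper_width: 0.202
time_s: 8.82
position: [0.5364, -0.0301, 0.0925]
tool_rot: [3.1, 0.511, -0.0]
wrist_force: [-4.3, -2.0, 1.0]
gripper_width: 0.2
time_s: 9.07
position: [0.5364, -0.0301, 0.092]
tool_rot: [3.1, 0.511, -0.0]
wrist_force: [-3.2, -3.6, 1.0]
gripper_width: 0.201
```

```bash
python3 -m crank '[{"tx":-0.6,"ty":0,"tz":0,"turn":0},{"tx":0,"ty":0,"tz":0,"turn":0}]'
python3 -m crank '[{"tx":0,"ty":0,"tz":0.6,"turn":0},{"tx":0,"ty":0,"tz":0,"turn":0}]'
python3 -m crank '[{"tx":0,"ty":0,"tz":0.6,"turn":0},{"tx":0,"ty":0,"tz":0,"turn":0}]'
```

```text
time_s: 9.32
position: [0.5362, -0.0301, 0.0921]
tool_rot: [-3.099, -0.511, -0.001]
wrist_force: [-1.1, -1.8, -0.2]
gripper_width: 0.201
time_s: 9.57
position: [0.5361, -0.0301, 0.0914]
tool_rot: [-3.099, -0.512, -0.001]
wrist_force: [-0.4, -0.4, -0.2]
gripper_width: 0.2
time_s: 9.82
position: [0.5359, -0.0302, 0.0907]
tool_rot: [-3.099, -0.512, 0.0]
wrist_force: [0.1, 1.2, -1.0]
gripper_width: 0.203
```

```bash
for i in 1; do :; done; python3 -m crank '[{"tx":0,"ty":0,"tz":0.5,"turn":0},{"tx":0,"ty":0,"tz":0,"turn":0}]'
python3 -m crank '[{"tx":0,"ty":0,"tz":0.5,"turn":0},{"tx":0,"ty":0,"tz":0,"turn":0}]'
python3 -m crank '[{"tx":0,"ty":0,"tz":0.4,"turn":0},{"tx":0,"ty":0,"tz":0,"turn":0}]'
```

```text
time_s: 10.07
position: [0.5359, -0.0302, 0.0903]
tool_rot: [-3.1, -0.511, -0.0]
wrist_force: [0.5, -0.1, 1.4]
gripper_width: 0.199
time_s: 10.32
position: [0.536, -0.0303, 0.0902]
tool_rot: [3.1, 0.511, 0.001]
wrist_force: [-2.0, 1.0, 6.8]
gripper_width: 0.2
time_s: 10.58
position: [0.5361, -0.0303, 0.0901]
tool_rot: [3.1, 0.511, 0.001]
wrist_force: [-3.9, -0.2, 12.2]
gripper_width: 0.205
```

```bash
python3 -m crank '[{"tx":-0.2,"ty":0,"tz":-0.4,"turn":0},{"tx":0,"ty":-1,"tz":0,"turn":0},{"tx":0,"ty":-2,"tz":0,"turn":0},{"tx":0,"ty":-2,"tz":0,"turn":0},{"tx":0,"ty":-1,"tz":0,"turn":0}]'
python3 -m crank '[{"tx":0,"ty":-2,"tz":0,"turn":0},{"tx":0,"ty":-2,"tz":0,"turn":0},{"tx":0,"ty":-2,"tz":0,"turn":0},{"tx":0,"ty":-2,"tz":0,"turn":0},{"tx":0,"ty":-1,"tz":0,"turn":0}]'
python3 -c "
from h import *
to((.5359,-.0304,.09),18.6)"
```

```text
time_s: 11.2
position: [0.5343, -0.0253, 0.0902]
tool_rot: [3.098, 0.51, 0.002]
wrist_force: [0.3, -5.0, 5.6]
gripper_width: 0.208
time_s: 11.82
position: [0.5315, -0.0167, 0.0902]
tool_rot: [3.098, 0.51, 0.002]
wrist_force: [1.1, -4.2, 4.1]
gripper_width: 0.2
t 11.82 pos [ 0.5315 -0.0167  0.0902] yaw 18.71 tilt 0.12 F [ 1.1 -4.2  4.1] w 17.1
tool shift mm [-0.2 14.4  0.3]
turn 0.002 alt -1.569
```

Contact on the rail came at TCP z 0.0902, as expected. The stop is sliding with about 4 N along and 4–6 N down, so I'll go on in fine steps.

```bash
python3 -m crank '[{"tx":0,"ty":-1,"tz":0.1,"turn":0},{"tx":0,"ty":-1,"tz":0,"turn":0},{"tx":0,"ty":-1,"tz":0,"turn":0},{"tx":0,"ty":-1,"tz":0,"turn":0},{"tx":0,"ty":-1,"tz":0,"turn":0}]'
python3 -m crank '[{"tx":0,"ty":-1,"tz":0,"turn":0},{"tx":0,"ty":-1,"tz":0,"turn":0},{"tx":0,"ty":-1,"tz":0,"turn":0}]'
python3 -c "
from h import *
to((.5359,-.0304,.09),18.6)
C=cams.capture('scene');cv2.imwrite('pics/sc8.png',cv2.resize(C['img'][230:390,250:390],None,fx=4,fy=3.7,interpolation=2))"
```

```text
time_s: 12.45
position: [0.5299, -0.0121, 0.0902]
tool_rot: [3.098, 0.51, 0.002]
wrist_force: [1.4, -5.1, 6.0]
gripper_width: 0.205
time_s: 12.82
position: [0.529, -0.0092, 0.0902]
tool_rot: [3.098, 0.51, 0.002]
wrist_force: [1.0, -4.5, 5.9]
gripper_width: 0.196
t 12.82 pos [ 0.529  -0.0092  0.0902] yaw 18.71 tilt 0.13 F [ 1.  -4.5  5.9] w 16.7
tool shift mm [-0.3 22.3  0.2]
turn 0.002 alt -1.569
```

View pics/sc8.png

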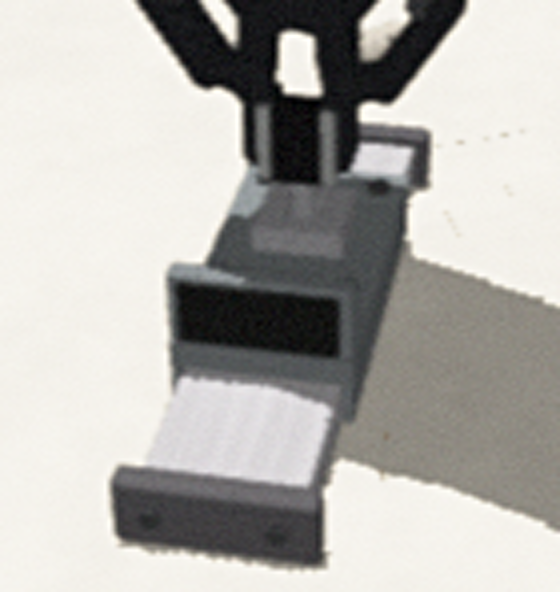

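```bash
python3 -m crank '[{"tx":0,"ty":-1,"tz":0,"turn":0},{"tx":0,"ty":-1,"tz":0,"turn":0},{"tx":0,"ty":-1,"tz":0,"turn":0}]'
python3 -m crank '[{"tx":0,"ty":-1,"tz":0,"turn":0},{"tx":0,"ty":-1,"tz":0,"turn":0},{"tx":0,"ty":-1,"tz":0,"turn":0}]'
python3 -m crank '[{"tx":0,"ty":-1,"tz":0,"turn":0},{"tx":0,"ty":-1,"tz":0,"turn":0},{"tx":0,"ty":-1,"tz":0,"turn":0}]'
```

```text
time_s: 13.25
position: [0.5281, -0.0064, 0.0902]
tool_rot: [3.098, 0.51, 0.002]
wrist_force: [1.2, -5.4, 5.3]
gripper_width: 0.203
time_s: 13.62
position: [0.5271, -0.0035, 0.0902]
tool_rot: [3.098, 0.51, 0.002]
wrist_force: [1.4, -5.1, 7.4]
gripper_width: 0.2
time_s: 14.0
position: [0.5262, -0.0007, 0.0902]
tool_rot: [3.098, 0.51, 0.002]
wrist_force: [1.0, -5.1, 6.4]
gripper_width: 0.201
```

```bash
python3 -m crank '[{"tx":0,"ty":-1,"tz":0,"turn":0},{"tx":0,"ty":-1,"tz":0,"turn":0},{"tx":0,"ty":-1,"tz":0,"turn":0}]'|sed -n 2,4p
python3 -m crank '[{"tx":0,"ty":-1,"tz":0,"turn":0},{"tx":0,"ty":-1,"tz":0,"turn":0}]'|sed -n 2,4p
python3 -m crank '[{"tx":0,"ty":-1,"tz":0,"turn":0},{"tx":0,"ty":-1,"tz":0,"turn":0}]'|sed -n 2,4p
python3 -m crank '[{"tx":0,"ty":-1,"tz":0,"turn":0},{"tx":0,"ty":-1,"tz":0,"turn":0}]'|sed -n 2,4p
```

```text
position: [0.5252, 0.0022, 0.0902]
tool_rot: [3.098, 0.51, 0.002]
wrist_force: [1.7, -5.7, 6.4]
position: [0.5246, 0.0041, 0.0902]
tool_rot: [3.098, 0.51, 0.002]
wrist_force: [1.8, -5.9, 5.7]
position: [0.5239, 0.006, 0.0902]
tool_rot: [3.098, 0.51, 0.002]
wrist_force: [2.2, -5.0, 4.7]
position: [0.5232, 0.008, 0.0901]
tool_rot: [3.098, 0.51, 0.002]
wrist_force: [0.6, -4.4, 5.4]
```

```bash
python3 -m crank '[{"tx":0,"ty":-1,"tz":0,"turn":0},{"tx":0,"ty":-1,"tz":0,"turn":0}]'|sed -n 2,4p
python3 -m crank '[{"tx":0,"ty":-1,"tz":0,"turn":0},{"tx":0,"ty":-1,"tz":0,"turn":0}]'|sed -n 2,4p
python3 -m crank '[{"tx":0,"ty":-1,"tz":0,"turn":0},{"tx":0,"ty":-1,"tz":0,"turn":0}]'|sed -n 2,4p
```

```text
position: [0.522, 0.0103, 0.0898]
tool_rot: [3.099, 0.511, 0.001]
wrist_force: [0.4, -2.3, 1.1]
position: [0.521, 0.0125, 0.0894]
tool_rot: [-3.099, -0.511, 0.001]
wrist_force: [1.7, -1.2, 0.4]
position: [0.5204, 0.0143, 0.0895]
tool_rot: [-3.1, -0.511, 0.001]
wrist_force: [0.8, -2.0, -1.4]
```

The down force fell away and z dropped at y≈0.010–0.0125, so the hole is found. I'll probe down gently.

```bash
python3 -m crank '[{"tx":0,"ty":0.5,"tz":0.7,"turn":0},{"tx":0,"ty":0,"tz":0,"turn":0}]'|sed -n 2,4p
python3 -m crank '[{"tx":0,"ty":0,"tz":0.7,"turn":0},{"tx":0,"ty":0,"tz":0,"turn":0}]'|sed -n 2,4p
python3 -m crank '[{"tx":0,"ty":0,"tz":0.7,"turn":0},{"tx":0,"ty":0,"tz":0,"turn":0}]'|sed -n 2,4p
```

```text
position: [0.5206, 0.0138, 0.0888]
tool_rot: [-3.099, -0.511, 0.001]
wrist_force: [-0.6, 0.3, -0.5]
position: [0.5207, 0.0137, 0.0882]
tool_rot: [-3.1, -0.511, 0.0]
wrist_force: [-1.4, -0.5, -0.0]
position: [0.5207, 0.0137, 0.0875]
tool_rot: [3.1, 0.511, -0.0]
wrist_force: [-0.7, 0.0, -0.9]
```

```bash
python3 -m crank '[{"tx":0,"ty":0,"tz":0.7,"turn":0},{"tx":0,"ty":0,"tz":0,"turn":0}]'|sed -n 2,4p
python3 -m crank '[{"tx":0,"ty":0,"tz":0.7,"turn":0},{"tx":0,"ty":0,"tz":0,"turn":0}]'|sed -n 2,4p
python3 -m crank '[{"tx":0,"ty":0,"tz":0.7,"turn":0},{"tx":0,"ty":0,"tz":0,"turn":0}]'|sed -n 2,4p
python3 -m crank '[{"tx":0,"ty":0,"tz":0.5,"turn":0},{"tx":0,"ty":0,"tz":0,"turn":0}]'|sed -n 2,4p
```

```text
position: [0.5208, 0.0137, 0.0868]
tool_rot: [-3.1, -0.511, 0.0]
wrist_force: [0.2, 0.5, -0.5]
position: [0.5208, 0.0137, 0.0862]
tool_rot: [3.1, 0.511, 0.0]
wrist_force: [-0.3, 1.0, 1.0]
position: [0.5208, 0.0137, 0.0856]
tool_rot: [3.1, 0.511, 0.0]
wrist_force: [-0.5, -0.4, 3.1]
position: [0.5208, 0.0137, 0.085]
tool_rot: [3.1, 0.511, 0.0]
wrist_force: [-0.3, 1.0, 4.1]
```

The snug fit starts as described, at 4 N. I'll push on.

```bash
python3 -m crank '[{"tx":0,"ty":0,"tz":0.8,"turn":0},{"tx":0,"ty":0,"tz":0.8,"turn":0},{"tx":0,"ty":0,"tz":0,"turn":0}]'|sed -n 2,4p
python3 -m crank '[{"tx":0,"ty":0,"tz":0.8,"turn":0},{"tx":0,"ty":0,"tz":0.8,"turn":0},{"tx":0,"ty":0,"tz":0,"turn":0}]'|sed -n 2,4p
python3 -m crank '[{"tx":0,"ty":0,"tz":0.7,"turn":0},{"tx":0,"ty":0,"tz":0.7,"turn":0},{"tx":0,"ty":0,"tz":0,"turn":0}]'|sed -n 2,4p
```

```text
position: [0.5208, 0.0137, 0.0833]
tool_rot: [3.1, 0.511, 0.0]
wrist_force: [-0.6, 0.5, 0.9]
position: [0.5208, 0.0137, 0.0817]
tool_rot: [-3.1, -0.511, 0.0]
wrist_force: [0.1, -0.1, 2.4]
position: [0.5208, 0.0137, 0.0803]
tool_rot: [-3.1, -0.511, -0.0]
wrist_force: [1.0, 0.4, 1.0]
```

```bash
python3 -m crank '[{"tx":0,"ty":0,"tz":0.7,"turn":0},{"tx":0,"ty":0,"tz":0.5,"turn":0},{"tx":0,"ty":0,"tz":0,"turn":0}]'|sed -n 2,4p
python3 -m crank '[{"tx":0,"ty":0,"tz":0.5,"turn":0},{"tx":0,"ty":0,"tz":0,"turn":0}]'|sed -n 2,4p
python3 -m crank '[{"tx":0,"ty":0,"tz":0.5,"turn":0},{"tx":0,"ty":0,"tz":0,"turn":0}]'|sed -n 2,4p
python3 -m crank '[{"tx":0,"ty":0,"tz":0.4,"turn":0},{"tx":0,"ty":0,"tz":0,"turn":0}]'|sed -n 2,4p
```

```text
position: [0.5208, 0.0137, 0.0791]
tool_rot: [-3.1, -0.511, 0.0]
wrist_force: [1.1, -0.3, 3.0]
position: [0.5207, 0.0137, 0.0786]
tool_rot: [-3.1, -0.511, 0.0]
wrist_force: [1.0, -0.1, 4.0]
position: [0.5208, 0.0137, 0.0782]
tool_rot: [3.1, 0.511, 0.0]
wrist_force: [-1.1, 0.3, 5.2]
position: [0.5209, 0.0137, 0.0782]
tool_rot: [3.1, 0.511, 0.001]
wrist_force: [-1.7, 0.5, 11.8]
```

Fully home: a hard stop at TCP z 0.0782, which is 12.0 mm below the contact height. Next I release the pin.

```bash
python3 -m crank '[{"tx":0,"ty":0,"tz":-0.6,"turn":0},{"tx":0,"ty":0,"tz":0,"turn":0}]'|sed -n 2,4p
python3 -m crank '[{"tx":0,"ty":0,"tz":0,"turn":0},{"tx":0,"ty":0,"tz":0,"turn":0},{"tx":0,"ty":0,"tz":0,"turn":0},{"tx":0,"ty":0,"tz":0,"turn":0},{"tx":0,"ty":0,"tz":0,"turn":0}]' 50 20
python3 -c "
from h import *
W=cams.capture('wrist');cv2.imwrite('pics/w9.png',W['img'])"
```

```text
position: [0.5206, 0.0137, 0.0783]
tool_rot: [-3.1, -0.511, 0.001]
wrist_force: [-0.8, 0.2, 4.2]
time_s: 20.75
position: [0.5208, 0.0137, 0.0784]
tool_rot: [3.1, 0.511, -0.0]
wrist_force: [0.2, -0.5, 0.3]
gripper_width: 0.582
```

View pics/w9.png

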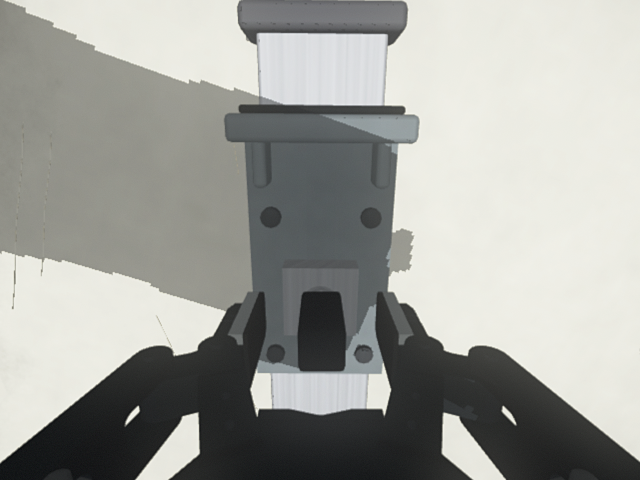

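The pin is free between the open jaws at about (322,330). Retract straight up and check.

```bash
python3 -m crank '[{"tx":0,"ty":0,"tz":-10,"turn":0},{"tx":0,"ty":0,"tz":-30,"turn":0},{"tx":0,"ty":0,"tz":-40,"turn":0},{"tx":0,"ty":0,"tz":-40,"turn":0},{"tx":0,"ty":0,"tz":0,"turn":0}]'
python3 -c "
from h import *
W=cams.capture('wrist');cv2.imwrite('pics/w10.png',W['img'])
S=cams.capture('side');cv2.imwrite('pics/s10.png',cv2.resize(S['img'][120:280,230:400],None,fx=3.7,fy=3.7,interpolation=2))
C=cams.capture('scene');cv2.imwrite('pics/c10.png',C['img'])
for z in (.09,.098): print(z,proj(S,[(.5208,.0137,z)]),proj(C,[(.5208,.0137,z)]))"
```

```text
time_s: 21.42
position: [0.5223, 0.0137, 0.2019]
tool_rot: [3.099, 0.511, 0.009]
wrist_force: [0.5, -0.3, 0.3]
gripper_width: 0.583
0.09 [[291.99555307 192.70457059]] [[322.56959817 272.11757896]]
0.098 [[291.90229602 189.16382841]] [[322.48940937 267.6773167 ]]
```

View pics/s10.png

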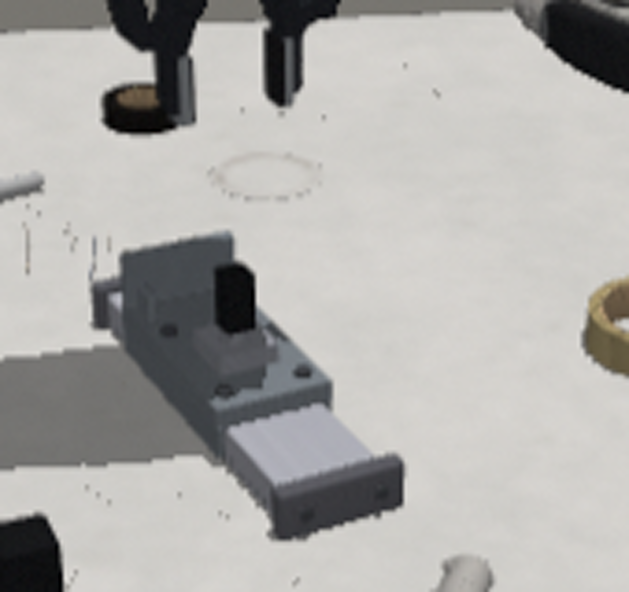

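View pics/c10.png

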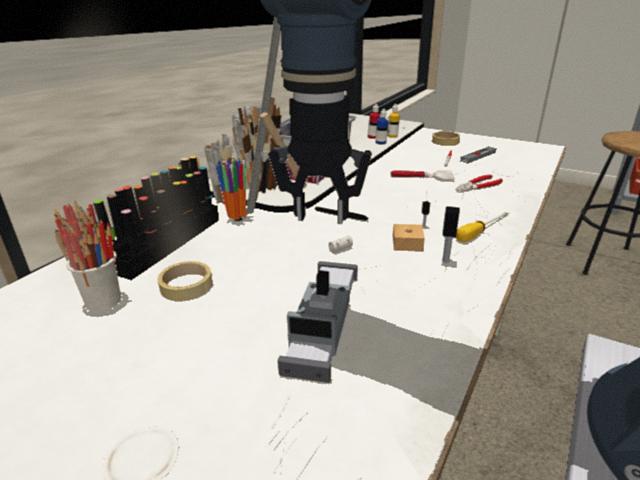

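The pin stands upright in the bushing. Its top is at side pixel (293.5,192.4), and (292.0,192.7) is predicted for fully home. The gripper is clear and the bystanders are where they were.

```bash
python3 -c "
from h import *
print(manip.hand_in())"
```

```text
the job is handed in; nothing more can be done
None
```

The job is handed in at about 21.5 s. The pin is fully home in the rail's blind hole, the stop is locked there, and the robot is clear of everything. `hand_in` reports no verdict.

**What I did:** I took the pin from the stand and lowered it through the bushing. The tip met the rail at TCP z 0.0902 and rested there for about half a second, at no more than about 12 N. I slid pin and stop roughly 46 mm along the rail, with 4–7 N down and about 5 N along. The down force then fell away at the hole. I pushed the pin home, let go and retracted straight up.

**Last checks:**
- **Depth:** the hard stop came at TCP z 0.0782, 12.0 mm below the rail contact. The wrist force there was about 12 N, well under the 45 N limit.
- **After release:** the side view shows the pin upright, its top within about 2 px of where fully home predicts.
- **Bystanders:** the coupling, tape and felt pen looked unmoved in the scene picture. I judged this by eye and did not measure it.

**What disagreed:**
- The scene and side cameras differed from the wrist camera by about 2 mm; I went mainly by the wrist camera.
- My first wrist picture of the bushing was taken before the arm had settled, about 3 mm off, so I retook it.
- On the way down the pin rubbed the bore with about 5 N. I cleared that with a 0.6 mm sideways correction.

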